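# Stop the power unit, press its filler cap home, reset the stop

## Robot

A 6-joint arm with a two-finger parallel gripper is mounted at the origin on the work surface. World frame = base frame: x ahead of the robot, y to its left, z up, the work surface at z = 0. Lengths are in mm, angles in rad, forces in N, time in s.
With the tool pointing down it reaches from about 275 to 1000 mm from the base axis. Payload 8.4 kg.
Tool frame: the origin (TCP) lies between the finger pads; the fingertips stand 17 mm ahead of it and the grasp point (between the pads) lies 2 mm behind it; z points along the fingers, y is the line along which they close (so a half turn about z gives the same grasp; the last joint's range is limited). The gripper opens to 85 mm and grips with 20 to 120 N. Pads are 22 mm wide; open, the fingers measure 114 mm over their backs; the gripper's body (76 mm by 85 mm) begins 54 mm behind the grasp point. The pads swing forward as they close: fully open they stand 13 mm farther back than shut.
Start: joints at [-1.281, 0.353, 1.633, -0, 1.155, -0.002], TCP at [179.796, -598.583, 248.281] pointing down, gripper open.
Joint ranges: [-2.63, 2.63], [-0.92, 2.1], [0.06, 2.66], [-1.3, 4.44], [0, 2.69], [-3.02, 3.02]. Speed limits (rad/s): [2.22, 2.22, 2.79, 3.14, 3.14, 3.14].

## Interface

Orientations are given as [roll, pitch, yaw] about the fixed x, y, z axes, in that order (R = Rz(yaw) Ry(pitch) Rx(roll)).
In Python, from rig import sense, grab_frame, sign_off gives the robot as it stands. The module is installed in compiled form; this text tells all that it offers.
- The arm moves only by the tool send_rows, never from a script. Its argument "moves" is a list that holds one entry, the list of rows, each a list of 7 numbers: the shift along the world's x, y, z in m, then the turn, a rotation vector about the world's x, y, z in rad, then the opening, from -1 (shut) to 1 (fully open). In form: [[[dx, dy, dz, rx, ry, rz, jaw], ...]]. A call has 1 to 10 rows; each row shifts and turns the commanded pose from where the row before left it; what a row does not reach is not made up. A row lasts 1/10 s, in which the tool goes at most 50 mm and 8.59 degrees, less where a joint would pass 70% of its speed; a pose out of reach is approached as far as the arm can. A call with a gripper value outside its range is refused whole. The fingers move at their own pace and stop on an object; "grip_force" is the grip in N (left out, the last holds). Time passes only in rows, so rows that do not move let the fingers close. It gives the time, the measured TCP pose, the force, the opening and the grip force at its end, in the units of the state.
- sense(): the state, without advancing time (a new reading comes with each control period).
- grab_frame(name): name is "side" or "top" or "wrist"; returns a dict with "img" (400x640x3 uint8, red, green, blue), "mtx" (3x3 intrinsics, pixels), "dist" ([k1, k2, p1, p2, k3] as OpenCV has them; the pictures are not rectified), "rvec" (rotation vector, rad) and "tvec" (3), from world to camera coordinates, as OpenCV has them; the wrist camera has in their place "T_tool_cam" (4x4, takes a point from camera to tool coordinates, whose origin is the TCP and whose axes are the flange's). Camera axes: x right, y down, z forward; pixel columns grow to the right and rows downward; lengths in mm; the calibration is good to about 2 mm. A picture is of the moment at which its call begins: read the wrist's pose just before it. There is no depth.
- sign_off(): hands the job in; it is judged then, once.
The state is a dict: "clock": time; "qpos": joint angles; "qvel": joint speeds; "joint_efforts": joint torques, N m; "eef_pos": TCP position; "tcp_rot": TCP orientation; "contact_force": force on the tool from outside, world axes, zero at the start; "wrist_torque": the same for the moment, N m; "opening": opening from 0.0 (shut) to 1.0 (fully open); "grasp_force": force on a finger pad.
Only numpy, scipy, OpenCV 4.12 (cv2) and the standard library are available. Lean on these libraries where they do the work, as an engineer would, in place of code of your own. Each camera call takes 0.05 s, during which the arm holds its last target. There are 200 camera calls.

## Task

The filler cap of the hydraulic power unit has worked up out of its neck. Press the mushroom stop on the control station down until it latches, then push the filler cap fully home on its neck, and only after that reset the stop by turning its head clockwise until it springs back up. Do not press the start button beside it, and leave the loose things on the bench where they are.

Things in the scene. Friction and masses are not known exactly. Their poses are not given: they have to be found in the camera images.
- station: Control station: grey die-cast box 80 mm (x) by 150 mm (y) and 72 mm high, screwed to the bench. Origin: centre of its underside, z up. On its flat lid stand the mushroom stop (its axis at x = 0, y = +36 mm) and the start button (x = 0, y = -40 mm). A short steel conduit bends down at its far (+x) side.
- stop_plunger (a joint): How far the mushroom stop is pressed down, m: 0 up, 0.009 bottomed. A spring resists with 5 to 9 N. Pressed to about 0.008 or beyond, its latch snaps in and it then stays down by itself at about 0.0075; pressed less, it springs back up. Once latched it cannot be pulled up: only turning the head lets it go.
- stop_head (a joint): Turn of the mushroom head about its vertical axis, rad: 0 at rest, growing CLOCKWISE seen from above, end stop 0.9; a light spring turns it back to 0 when let go. With the stop latched, the latch lets go at about 0.3 to 0.45 rad and the spring lifts the head (if it is not held) to its up position. Turning takes under 0.1 N m.
- stop_top (a point): Centre of the mushroom head's slightly domed top, on its turning axis; 38.5 mm above the station's lid when up, about 31 mm when latched; moves and turns with the head, z up. Head: red, round, 39 mm across, vertical ribbed rim from 5.5 to 16.5 mm below this point, underside 20.5 mm below it. Under it a 24 mm stem and, on the lid, a black collar 35 mm across, 7 mm high.
- start_button (a joint): How far the start button is pressed, m: 0 out, 0.004 fully in, on a spring (about 2 N to begin). Leave it alone.
- start_top (a point): Centre of the top of the start button: black, flat, 25 mm across in a steel ring 31 mm across, 4.5 mm above the station's lid.
- unit: Hydraulic power unit bolted to the bench: cream plastic oil tank 170 (x) by 140 (y) mm, top 140 mm above the bench; towards +x a valve block with a solenoid (top 187 mm) and a dark motor, reaching 290 mm from the tank's centre. Origin: on the bench under the tank's centre, z up. Filler neck 42 mm across at x = -20 mm, y = 0, rim 155 mm above the bench.
- cap (a joint): How far the filler cap has been pushed in, m: 0 stands 10 mm proud of the neck's rim, 0.010 fully home, its underside on the rim (a hard stop). The seal's friction takes about 8 N to push and keeps the cap where it is left.
- cap_top (a point): Centre of the filler cap's flat top: black ribbed cap 47 mm across and 18 mm high, on the neck's axis; this point is 183 mm above the bench when the cap stands 10 mm proud and 173 mm when it is home. z up.
- spanner: Bystander: steel spanner 160 mm long lying along its x on the far side of the station; origin under its middle.
- fitting: Bystander: brass hexagon fitting 30 mm across, 44 mm high, standing; origin under its centre.
- bowl: Bystander: small bowl 90 mm across, 35 mm high; origin under its centre.
- screwdriver: Bystander: screwdriver 190 mm long lying along its x beside the tank; origin under its middle.
- gauge: Bystander: round pressure gauge 64 mm across, 26 mm thick, lying face up; origin under its centre.
- oil_bottle: Bystander: steel oil bottle 54 mm across, 160 mm high, standing; origin under its centre.
- grease_jar: Bystander: jar 72 mm across, 75 mm high, standing; origin under its centre.
- socket: Bystander: steel spanner socket 30 mm across, 38 mm high, standing beside the tank; origin under its centre.
Mind the look-alikes: they are no part of the job. What is shaped like the station but purple is not meant.

How it is judged:
By the outcome, as a careful person would: the job done as asked, in the order asked, and still so for the second after the job is handed in, with the robot touching nothing.
It also fails if it takes over 61 s, if anything falls off the work surface, if the arm or the gripper's body presses on something with over 40 N, if the wrist force passes 120 N, or if a joint passes its speed limit or range.

## Working session

There is one attempt and no reset: what is moved stays moved. The work goes in short steps, Python scripts to look and compute and a tool call to move; the robot and the scene stay as the last step left them, time stands still between calls to the robot, and variables do not carry over. Pictures are saved under pics/ and viewed, at most 10 in all, crops included, and the job is handed in when it is done.

Besides the shell and the picture viewer there is one more tool, called after ">>>" by a JSON object that holds its "method" and its "body". send_rows: Moves the arm, as the interface text tells. Its arguments: {"type":"object","properties":{"moves":{"type":"array"},"grip_force":{"type":"number"}},"required":["moves"]}

```bash
mkdir -p pics; cat > h.py <<'E'
import numpy as np,cv2
from rig import sense,grab_frame,sign_off
from scipy.spatial.transform import Rotation as R
def cam(f,s=None):
    if 'rvec' in f:
        Rm=cv2.Rodrigues(np.array(f['rvec'],float))[0];t=np.array(f['tvec'],float).ravel()
        return Rm,t
    T=np.eye(4);T[:3,:3]=R.from_euler('xyz',s['tcp_rot']).as_matrix();T[:3,3]=s['eef_pos']
    M=np.linalg.inv(T@np.array(f['T_tool_cam']));return M[:3,:3],M[:3,3]
def ray(f,px,s=None):
    Rm,t=cam(f,s);p=cv2.undistortPoints(np.array(px,float).reshape(-1,1,2),np.array(f['mtx']),np.array(f['dist'])).reshape(-1,2)
    d=np.c_[p,np.ones(len(p))]@Rm; return -Rm.T@t,d
def onz(f,px,z,s=None):
    c,d=ray(f,px,s);return c+d*((z-c[2])/d[:,2])[:,None]
def proj(f,P,s=None):
    Rm,t=cam(f,s);return cv2.projectPoints(np.array(P,float).reshape(-1,1,3),cv2.Rodrigues(Rm)[0],t,np.array(f['mtx']),np.array(f['dist']))[0].reshape(-1,2)
def save(n,im): cv2.imwrite('pics/'+n,im[:,:,::-1])
E
python3 - <<'E'
from h import *
import pickle
print(sense())
fs={n:grab_frame(n) for n in('top','side')}
pickle.dump(fs,open('f0.pkl','wb'))
for n,f in fs.items(): save(n+'0.png',f['img']);print(n,ray(f,[[320,200]]))
E
```

```text
{'clock': 0.0, 'qpos': array([-1.28139717e+00,  3.53649438e-01,  1.63410544e+00,  8.66483641e-06,
        1.15519310e+00, -2.39810717e-03]), 'qvel': array([ 9.85758024e-04,  1.19798445e-04, -1.91934475e-03, -1.50614482e-03,
       -7.65782771e-04, -3.55940025e-05]), 'joint_efforts': array([-7.11255616e-04, -6.05257130e+01, -3.42072630e+01, -1.22819424e-04,
        9.23430955e-03, -2.06730931e-05]), 'eef_pos': array([ 179.67606253, -598.16345461,  247.57313384]), 'tcp_rot': array([-3.14023735e+00, -1.11726612e-05,  2.91793752e-01]), 'contact_force': array([ 0.19348076, -0.28093913, -1.08144465]), 'wrist_torque': array([ 0.04544808, -0.00271758,  0.01964332]), 'grasp_force': 0.0, 'opening': 1.0007052900024356}
top (array([ 214.39531198,   13.73474085, 1394.08862637]), array([[ 0.19267437, -0.00731953, -0.98128367]]))
side (array([228.57508461, 885.54192738, 931.48768293]), array([[ 0.21737171, -0.71543553, -0.6640369 ]]))
```

View pics/top0.png

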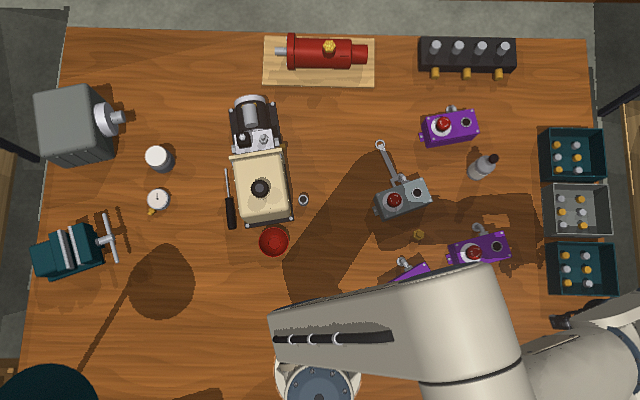

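View pics/side0.png

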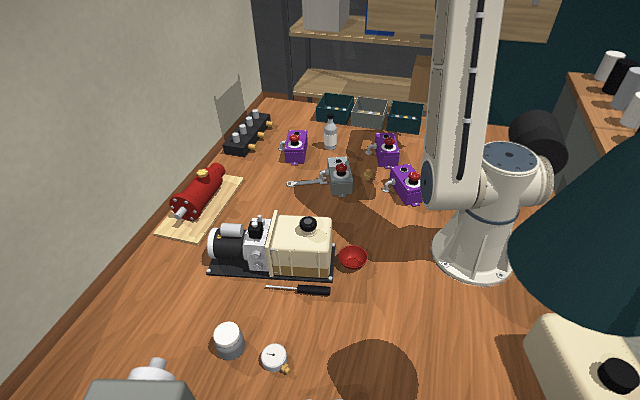

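Top view: the grey station is at (402,198), with its red stop at (394,200) and start button at (417,192). Purple look-alikes are at (450,127), (478,250) and (408,272). The grey one at side (341,175) fits the description. The filler cap is at top (260,188) and side (308,223). Next I'll measure these and check one enlarged crop.

```bash
python3 - <<'E'
from h import *
import pickle
fs=pickle.load(open('f0.pkl','rb'))
def blob(n,c,r,kind):
    im=fs[n]['img'];hsv=cv2.cvtColor(im,cv2.COLOR_RGB2HSV)
    m=((hsv[...,1]>130)&((hsv[...,0]<8)|(hsv[...,0]>172))&(hsv[...,2]>70)) if kind=='red' else hsv[...,2]<65
    w=np.zeros(m.shape,np.uint8);cv2.circle(w,c,r,1,-1);m=(m&(w>0)).astype(np.uint8)
    k,l,s,ce=cv2.connectedComponentsWithStats(m)
    i=1+np.argmax(s[1:,4]);print(n,kind,s[i],ce[i]);return ce[i]
def tri(a,b):
    (c1,d1),(c2,d2)=ray(fs['top'],[a]),ray(fs['side'],[b]);A=np.c_[d1[0],-d2[0]]
    s=np.linalg.lstsq(A,c2-c1,rcond=None)[0];p=c1+s[0]*d1[0];q=c2+s[1]*d2[0];return (p+q)/2,np.linalg.norm(p-q)
r1=blob('top',(394,200),14,'red');r2=blob('side',(341,168),12,'red')
print('stop',tri(r1,r2),onz(fs['top'],[r1],105),onz(fs['side'],[r2],103))
c1=blob('top',(260,188),15,'dark');c2=blob('side',(308,223),14,'dark')
print('cap',tri(c1,c2),onz(fs['top'],[c1],180),onz(fs['side'],[c2],178))
print('start',onz(fs['top'],[[417,192]],76.5))
a=cv2.resize(fs['top']['img'][150:250,210:440],None,fx=3.4,fy=3.4,interpolation=2)
b=cv2.resize(fs['side']['img'][150:230,270:400],None,fx=3.2,fy=3.2,interpolation=2)
o=np.zeros((a.shape[0]+b.shape[0],a.shape[1],3),np.uint8);o[:a.shape[0]]=a;o[a.shape[0]:,:b.shape[1]]=b;save('c1.png',o);print(o.shape)
E
```

```text
top red [388 193  13  13 113] [393.7079646  198.63716814]
side red [336 163  11   9  69] [341.         167.52173913]
stop (array([ 477.64947437, -205.66198587,   97.3627854 ]), np.float64(1.309649927509197)) [[ 476.76107733 -204.33749956  105.        ]] [[ 475.29330142 -198.18218476  103.        ]]
top dark [251 180  18  18 186] [259.62365591 188.65053763]
side dark [300 216  17  16 161] [307.7515528  224.47826087]
cap (array([483.67250176, 168.97097523, 164.2265897 ]), np.float64(1.2439365969678675)) [[479.59398476 166.89814382 180.        ]] [[479.73062256 181.77027321 178.        ]]
start [[ 503.91954975 -276.76624781   76.5       ]]
(596, 782, 3)
```

View pics/c1.png

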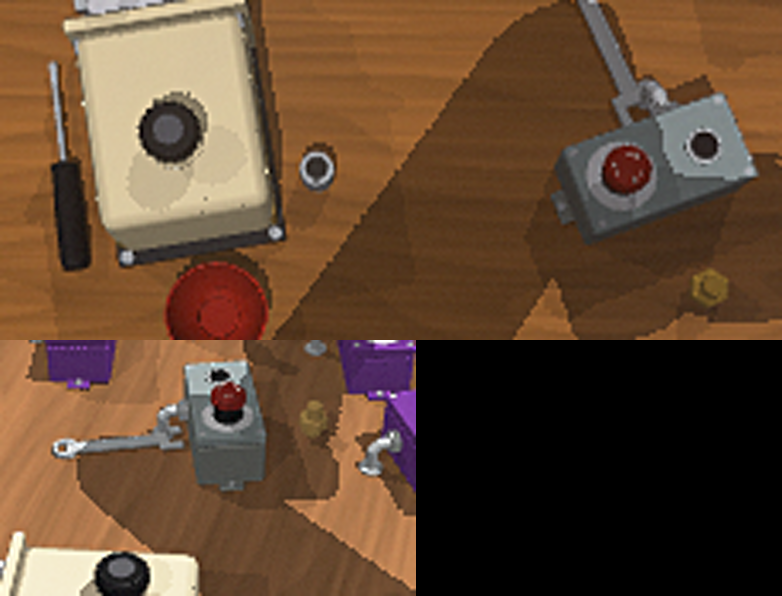

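The crop confirms it: the grey station has its red mushroom and black start button, and the cap is proud on the cream tank. Moving above the stop with the gripper shut.

>>> {"method": "send_rows", "body": {"moves": [[[0.027,0.036,0.0,0,0,0.13,-1],[0.027,0.036,0.0,0,0,0.13,-1],[0.027,0.036,0.0,0,0,0.13,-1],[0.027,0.036,0.0,0,0,0.13,-1],[0.027,0.036,0.0,0,0,0.13,-1],[0.027,0.036,0.0,0,0,0.13,-1],[0.027,0.036,0.0,0,0,0.13,-1],[0.027,0.036,0.0,0,0,0.13,-1],[0.027,0.036,0.0,0,0,0.13,-1],[0.027,0.036,0.0,0,0,0.13,-1]]]}}

```text
clock: 1.1
eef_pos: [450.5, -236.9, 248.2]
tcp_rot: [-3.141, -0.0, 1.597]
contact_force: [0.5, 0.1, 0.4]
opening: 0.001
grasp_force: 0.0
```

>>> {"method": "send_rows", "body": {"moves": [[[0.009,0.012,0.0,0,0,0.11,-1],[0.009,0.012,0.0,0,0,0.11,-1],[0.009,0.01,0.0,0,0,0.11,-1],[0,0,0,0,0,0,-1],[0,0,0,0,0,0,-1]]]}}

```text
clock: 1.6
eef_pos: [476.5, -204.6, 248.0]
tcp_rot: [-3.141, -0.0, 1.919]
contact_force: [-0.3, -0.7, -0.3]
opening: -0.001
grasp_force: 0.0
```

```bash
python3 - <<'E'
from h import *
import pickle
s=sense();f=grab_frame('wrist');pickle.dump((s,f),open('w1.pkl','wb'))
print({k:s[k] for k in('clock','eef_pos','tcp_rot','contact_force','qpos')})
print(proj(f,[[477,-204,110],[504,-277,76.5]],s));save('w1.png',f['img'])
E
```

```text
{'clock': 1.6, 'eef_pos': array([ 476.46777505, -204.60280472,  247.99537511]), 'tcp_rot': array([-3.14089563e+00, -2.92183660e-04,  1.91932883e+00]), 'contact_force': array([-0.2705564 , -0.73396624, -0.32477097]), 'qpos': array([-4.08330484e-01,  1.87966446e-01,  1.85858665e+00, -2.99335861e-04,
        1.09574693e+00, -7.56726084e-01])}
[[322.71078974 192.57957381]
 [323.06499783 260.41344231]]
```

View pics/w1.png

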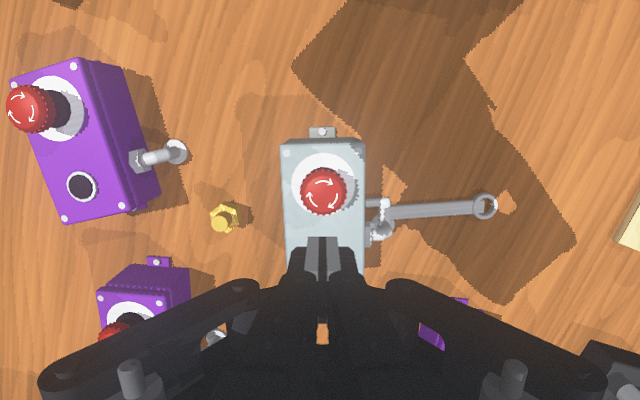

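The wrist view shows the red head at (323,192), where I predicted it. The conduit at (385,220) is below lid level, and the start button is hidden behind the fingers.

```bash
python3 - <<'E'
from h import *
import pickle
s,f=pickle.load(open('w1.pkl','rb'))
h=cv2.cvtColor(f['img'],cv2.COLOR_RGB2HSV);m=((h[...,1]>120)&((h[...,0]<8)|(h[...,0]>172))).astype(np.uint8)
m[:,:290]=0;m[:,360:]=0;m[:160]=0;m[225:]=0
x,y,w,hh=cv2.boundingRect(m);print(x,y,w,hh)
th=np.linspace(0,6.28,60)
for C in([477,-204],[476,-204],[477,-206]):
  P=np.concatenate([np.c_[C[0]+r*np.cos(th),C[1]+r*np.sin(th),0*th+z] for z,r in((105,19.5),(94,19.5),(110.5,3))])
  q=proj(f,P,s);print(C,q.min(0),q.max(0)-q.min(0))
# lid edges (left/right) row 240
print(ray(f,[[320,200]],s)[0], onz(f,[[286,150],[365,150],[284,240],[365,240]],72,s))
E
```

```text
300 169 47 46
[477, -204] [299.69555853 166.2342364 ] [45.99282668 46.87351248]
[476, -204] [298.5798115  165.84334882] [46.00763455 46.88699352]
[477, -206] [298.93137042 168.38463373] [45.91294033 46.79950164]
[ 454.0446025  -142.70585097  374.11420369] [[ 434.67114931 -186.34790806   72.        ]
 [ 503.14284509 -161.48437183   72.        ]
 [ 460.74959271 -271.46034468   72.        ]
 [ 536.32803695 -244.05703492   72.        ]]
```

>>> {"method": "send_rows", "body": {"moves": [[[0.001,-0.0015,-0.03,0,0,0,-1],[0,0,-0.04,0,0,0,-1],[0,0,-0.035,0,0,0,-1],[0,0,-0.012,0,0,0,-1],[0,0,0,0,0,0,-1]]]}}

```text
clock: 2.15
eef_pos: [476.6, -206.2, 130.1]
tcp_rot: [-3.139, -0.002, 1.92]
contact_force: [-1.2, -0.3, 0.8]
opening: -0.003
grasp_force: 0.0
```

>>> {"method": "send_rows", "body": {"moves": [[[0,0,-0.003,0,0,0,-1],[0,0,-0.003,0,0,0,-1],[0,0,-0.003,0,0,0,-1],[0,0,0,0,0,0,-1]]]}}

```text
clock: 2.55
eef_pos: [479.0, -206.7, 123.8]
tcp_rot: [3.139, 0.002, 1.922]
contact_force: [-0.8, -0.8, 8.0]
opening: -0.003
grasp_force: 3.5
```

>>> {"method": "send_rows", "body": {"moves": [[[0,0,-0.002,0,0,0,-1],[0,0,-0.002,0,0,0,-1],[0,0,0,0,0,0,-1]]]}}

```text
clock: 2.85
eef_pos: [478.9, -206.7, 119.8]
tcp_rot: [3.139, 0.002, 1.922]
contact_force: [0.4, -1.3, 4.7]
opening: 0.001
grasp_force: 2.3
```

>>> {"method": "send_rows", "body": {"moves": [[[0,0,-0.002,0,0,0,-1],[0,0,0,0,0,0,-1]]]}}

```text
clock: 3.05
eef_pos: [479.1, -206.8, 118.5]
tcp_rot: [3.139, 0.002, 1.922]
contact_force: [-2.6, -0.8, 12.8]
opening: 0.003
grasp_force: 6.3
```

>>> {"method": "send_rows", "body": {"moves": [[[0,0,-0.002,0,0,0,-1],[0,0,0,0,0,0,-1]]]}}

```text
clock: 3.25
eef_pos: [479.5, -207.0, 118.1]
tcp_rot: [3.139, 0.003, 1.922]
contact_force: [-7.8, 2.3, 33.5]
opening: 0.0
grasp_force: 16.6
```

Bottomed at 33 N. I'll lift clear and check that it latched.

>>> {"method": "send_rows", "body": {"moves": [[[0,0,0.01,0,0,0,-1],[0,0,0.03,0,0,0,-1],[0,0,0.04,0,0,0,-1],[0,0,0.04,0,0,0,-1],[0,0,0.014,0,0,0,-1],[0,0,0,0,0,0,-1]]]}}

```text
clock: 3.85
eef_pos: [479.4, -206.7, 251.7]
tcp_rot: [3.137, 0.004, 1.922]
contact_force: [0.0, -0.2, -0.6]
opening: 0.002
grasp_force: 0.0
```

```bash
cat > chk.py <<'E'
from h import *
s=sense();f=grab_frame('wrist');print(s['eef_pos'],s['tcp_rot'])
h=cv2.cvtColor(f['img'],cv2.COLOR_RGB2HSV);m=((h[...,1]>120)&((h[...,0]<8)|(h[...,0]>172))).astype(np.uint8)
p=proj(f,[478,-206,100],s)[0].astype(int);w=np.zeros_like(m);cv2.circle(w,tuple(int(v) for v in p),45,1,-1);m*=w
print(cv2.boundingRect(m))
th=np.linspace(0,6.28,60)
for d in(0,7.5):
  P=np.concatenate([np.c_[478+r*np.cos(th),-206+r*np.sin(th),0*th+z-d] for z,r in((105,19.5),(94,19.5),(110.5,3))])
  q=proj(f,P,s);print('down',d,q.min(0),q.max(0)-q.min(0))
E
python3 chk.py
```

```text
[ 479.404743   -206.74465212  251.69436284] [3.13692591 0.00442556 1.92171189]
(298, 162, 45, 45)
down 0 [296.95361721 163.81745401] [45.4716735  46.35524915]
down 7.5 [297.53622568 162.47881371] [44.32679079 45.2037927 ]
```

```bash
python3 - <<'E'
from h import *
import pickle
fs=pickle.load(open('f0.pkl','rb'))
g={'new':grab_frame('side'),'old':fs['side']}
for k,f in g.items():
    h=cv2.cvtColor(f['img'],cv2.COLOR_RGB2HSV)[155:182,325:358];m=(h[...,1]>130)&((h[...,0]<8)|(h[...,0]>172))&(h[...,2]>70)
    y,x=np.nonzero(m);print(k,x.mean()+325,y.mean()+155,y.min()+155,y.max()+155,len(y))
print(proj(fs['side'],[[478,-206,110.5],[478,-206,103]]))
a=np.hstack([cv2.resize(g[k]['img'][150:200,315:365],None,fx=7,fy=7,interpolation=2) for k in('old','new')]);save('l.png',a)
E
```

```text
new 340.6376811594203 169.1159420289855 165 173 69
old 341.0 167.52173913043478 163 171 69
[[340.83200774 164.50704503]
 [340.78867089 166.16788293]]
```

View pics/l.png

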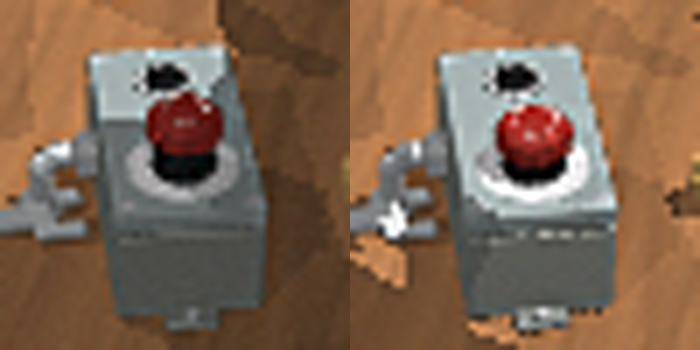

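The stop is latched: the head sits 1.6 px lower, exactly as predicted (crop at right, head lower on its stem). Next is the cap.

>>> {"method": "send_rows", "body": {"moves": [[[0,0.045,0.003,0,0,0,-1],[0,0.046,0.003,0,0,0,-1],[0,0.047,0.003,0,0,0,-1],[0,0.047,0.003,0,0,0,-1],[0,0.047,0.003,0,0,0,-1],[0,0.047,0.003,0,0,0,-1],[0,0.047,0,0,0,0,-1],[0,0.047,0,0,0,0,-1],[0,0,0,0,0,0,-1],[0,0,0,0,0,0,-1]]]}}

```text
clock: 4.95
eef_pos: [476.8, 167.6, 264.6]
tcp_rot: [-3.139, 0.0, 1.925]
contact_force: [0.4, -0.3, 0.2]
opening: 0.002
grasp_force: 0.0
```

```bash
python3 - <<'E'
from h import *
s=sense();f=grab_frame('wrist');print(s['eef_pos'],s['tcp_rot'])
p=proj(f,[[480,167,183]],s);print(p)
im=f['img'].copy();save('w2.png',im)
h=cv2.cvtColor(im,cv2.COLOR_RGB2HSV);m=(h[...,2]<70).astype(np.uint8)
c=[int(v) for v in p[0]];w=np.zeros_like(m);cv2.circle(w,c,50,1,-1);print(cv2.boundingRect(m*w))
E
```

```text
[476.80995242 167.5574364  264.64086494] [-3.13862126e+00  2.80257944e-04  1.92460753e+00]
[[326.32731116 215.75352264]]
(292, 211, 73, 55)
```

View pics/w2.png

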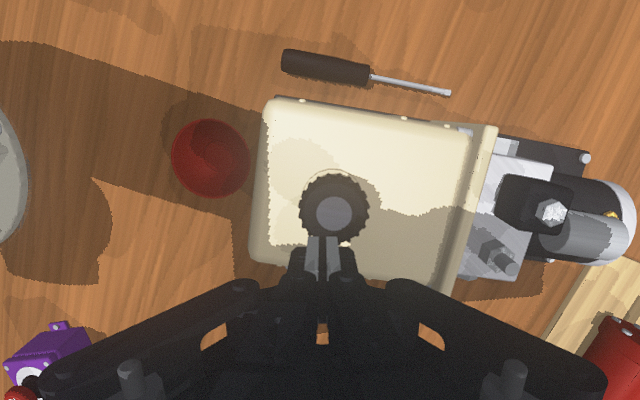

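The cap is at (334,208) and its top disc is centred near (334,213).

```bash
python3 - <<'E'
from h import *
s=sense();f=grab_frame('wrist');print(onz(f,[[334,212],[334,206]],183,s))
E
```

```text
[[484.11153157 170.17668656 183.        ]
 [482.63933814 174.07132695 183.        ]]
```

>>> {"method": "send_rows", "body": {"moves": [[[0.007,0.003,-0.02,0,0,0,-1],[0,0,-0.025,0,0,0,-1],[0,0,-0.013,0,0,0,-1],[0,0,0,0,0,0,-1],[0,0,-0.004,0,0,0,-1],[0,0,-0.003,0,0,0,-1],[0,0,-0.003,0,0,0,-1],[0,0,0,0,0,0,-1]]]}}

```text
clock: 5.85
eef_pos: [484.8, 169.9, 198.4]
tcp_rot: [3.141, -0.0, 1.922]
contact_force: [-0.1, 0.1, 0.3]
opening: 0.001
grasp_force: 0.0
```

>>> {"method": "send_rows", "body": {"moves": [[[0,0,-0.002,0,0,0,-1],[0,0,-0.002,0,0,0,-1],[0,0,-0.002,0,0,0,-1],[0,0,0,0,0,0,-1]]]}}

```text
clock: 6.25
eef_pos: [485.0, 170.1, 192.9]
tcp_rot: [3.141, 0.0, 1.922]
contact_force: [-1.3, -1.4, 3.3]
opening: 0.001
grasp_force: 2.0
```

>>> {"method": "send_rows", "body": {"moves": [[[0,0,-0.002,0,0,0,-1],[0,0,-0.002,0,0,0,-1],[0,0,0,0,0,0,-1]]]}}

```text
clock: 6.55
eef_pos: [485.1, 170.1, 189.8]
tcp_rot: [3.141, 0.0, 1.922]
contact_force: [-5.1, -2.5, 16.3]
opening: -0.001
grasp_force: 7.9
```

>>> {"method": "send_rows", "body": {"moves": [[[0,0,-0.0015,0,0,0,-1],[0,0,0,0,0,0,-1]]]}}

```text
clock: 6.75
eef_pos: [485.3, 170.1, 189.7]
tcp_rot: [3.14, 0.0, 1.922]
contact_force: [-9.4, -3.6, 31.5]
opening: -0.003
grasp_force: 15.3
```

The hard stop held: z stayed at 189.8–189.7 while force rose to 31 N, so the cap is home. Returning to the stop and opening the jaws.

>>> {"method": "send_rows", "body": {"moves": [[[0,0,0.02,0,0,0,-1],[0,0,0.04,0,0,0,-1],[0,-0.01,0.02,0,0,0,1],[-0.002,-0.046,0,0,0,0.05,1],[-0.002,-0.046,0,0,0,0.05,1],[-0.002,-0.046,0,0,0,0.05,1],[-0.001,-0.046,0,0,0,0.05,1],[0,-0.046,0,0,0,0,1],[0,-0.046,0,0,0,0,1],[0,-0.046,0,0,0,0,1]]]}}

```text
clock: 7.75
eef_pos: [477.6, -164.0, 267.1]
tcp_rot: [3.141, 0.001, 2.122]
contact_force: [0.5, 0.1, 0.2]
opening: 1.0
grasp_force: 0.0
```

>>> {"method": "send_rows", "body": {"moves": [[[0,-0.044,0,0,0,0,1],[0,0,0,0,0,0,1],[0,0,0,0,0,0,1]]]}}

```text
clock: 8.05
eef_pos: [477.6, -206.8, 266.7]
tcp_rot: [3.142, -0.0, 2.119]
contact_force: [0.5, -0.7, -0.0]
opening: 1.0
grasp_force: 0.0
```

```bash
python3 chk.py; python3 - <<'E'
from h import *
s=sense();f=grab_frame('wrist');save('w3.png',f['img']);print(proj(f,[478,-206,103],s),s['qpos'])
f=grab_frame('side')
im=f['img'];h=cv2.cvtColor(im,cv2.COLOR_RGB2HSV)
m=(h[...,2]<65)[205:245,290:328];y,x=np.nonzero(m);print('cap side rows',y.min()+205,y.max()+205,y.mean()+205)
E
```

```text
[ 477.57777682 -206.82591196  266.65750251] [ 3.14153716e+00 -3.63120951e-04  2.11947780e+00]
(302, 161, 43, 43)
down 0 [300.98791428 162.77143782] [43.18446037 44.05078139]
down 7.5 [301.48436853 161.55867727] [42.14899676 43.00661107]
[[322.0126908  186.54665975]] [-4.10122869e-01  1.71063059e-01  1.83504515e+00  4.36691665e-04
  1.13601121e+00 -9.60393445e-01]
cap side rows 218 233 226.1
```

View pics/w3.png

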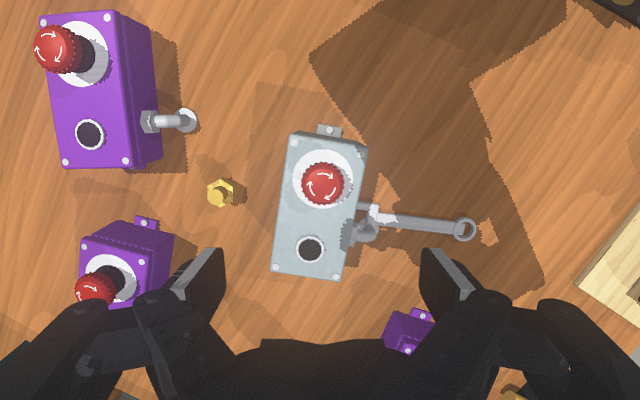

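The head is at (323,184), still latched (row 161), and the cap has dropped in the side view. I'll narrow the jaws and descend.

>>> {"method": "send_rows", "body": {"moves": [[[0,0.001,-0.035,0,0,0,0.4],[0,0,-0.045,0,0,0,0.4],[0,0,-0.04,0,0,0,0.4],[0,0,-0.03,0,0,0,0.4],[0,0,-0.015,0,0,0,0.4],[0,0,-0.007,0,0,0,0.4],[0,0,0,0,0,0,0.4],[0,0,0,0,0,0,0.4]]]}}

```text
clock: 9.0
eef_pos: [478.5, -204.8, 95.6]
tcp_rot: [3.141, 0.001, 2.123]
contact_force: [0.3, -0.2, 0.1]
opening: 0.7
grasp_force: 0.0
```

>>> {"method": "send_rows", "body": {"moves": [[[0,0,0,0,0,0,0.1],[0,0,0,0,0,0,-0.05],[0,0,0,0,0,0,-0.2],[0,0,0,0,0,0,-0.2]]], "grip_force": 20}}

```text
clock: 9.4
eef_pos: [477.9, -205.6, 95.7]
tcp_rot: [3.142, 0.001, 2.122]
contact_force: [-3.6, -1.9, 7.5]
opening: 0.438
grasp_force: 21.6
```

>>> {"method": "send_rows", "body": {"moves": [[[0,0,0,0,0,-0.1,-0.2],[0,0,0,0,0,-0.1,-0.2],[0,0,0,0,0,-0.1,-0.2],[0,0,0,0,0,-0.1,-0.2],[0,0,0,0,0,-0.1,-0.2],[0,0,0,0,0,-0.1,-0.2],[0,0,0,0,0,0,-0.2]]]}}

```text
clock: 10.1
eef_pos: [477.7, -205.7, 95.8]
tcp_rot: [3.141, 0.001, 1.519]
contact_force: [-4.2, -2.3, 8.9]
opening: 0.438
grasp_force: 21.7
```

```bash
python3 -c "
from rig import sense
s=sense();print(s['contact_force'],s['wrist_torque'],s['eef_pos'],s['tcp_rot'])"
```

```text
[-4.22909747 -2.26943184  8.90946505] [-0.331599    0.65059591  0.06442483] [ 477.67757106 -205.65323293   95.78773207] [3.14130431e+00 9.00469992e-04 1.51851599e+00]
```

>>> {"method": "send_rows", "body": {"moves": [[[0,0,0,0,0,0,0.4],[0,0,0,0,0,0,0.4],[0,0,0,0,0,0,0.4],[0,0,0.02,0,0,0,0.4],[0,0,0.04,0,0,0,0.4],[0,0,0.045,0,0,0,0.4],[0,0,0.045,0,0,0,0.4],[0,0,0.02,0,0,0,0.4],[0,0,0,0,0,0,0.4]]]}}

```text
clock: 11.0
eef_pos: [479.5, -205.7, 268.3]
tcp_rot: [3.136, 0.002, 1.522]
contact_force: [0.7, -1.1, 0.3]
opening: 0.697
grasp_force: 0.0
```

```bash
python3 chk.py; python3 - <<'E'
from h import *
import pickle
o=pickle.load(open('f0.pkl','rb'))['side'];f=grab_frame('side')
h=cv2.cvtColor(f['img'],cv2.COLOR_RGB2HSV)[155:182,325:358];m=(h[...,1]>130)&((h[...,0]<8)|(h[...,0]>172))&(h[...,2]>70)
y,x=np.nonzero(m);print(x.mean()+325,y.mean()+155,y.min()+155,y.max()+155,len(y))
r=lambda im,a,b,c,d:cv2.resize(im[a:b,c:d],(390,290),interpolation=2)
save('fin.png',np.vstack([np.hstack([r(i['img'],150,200,310,377) for i in(o,f)]),np.hstack([r(i['img'],195,255,265,345) for i in(o,f)])]))
E
```

```text
[ 479.5375427  -205.7353485   268.27020092] [3.13561189e+00 2.13790449e-03 1.52192845e+00]
(297, 163, 44, 44)
down 0 [297.58616138 163.13489373] [42.97372441 43.82209669]
down 7.5 [298.11114371 161.90578286] [41.94847008 42.78982645]
341.0735294117647 167.39705882352942 163 171 68
```

View pics/fin.png

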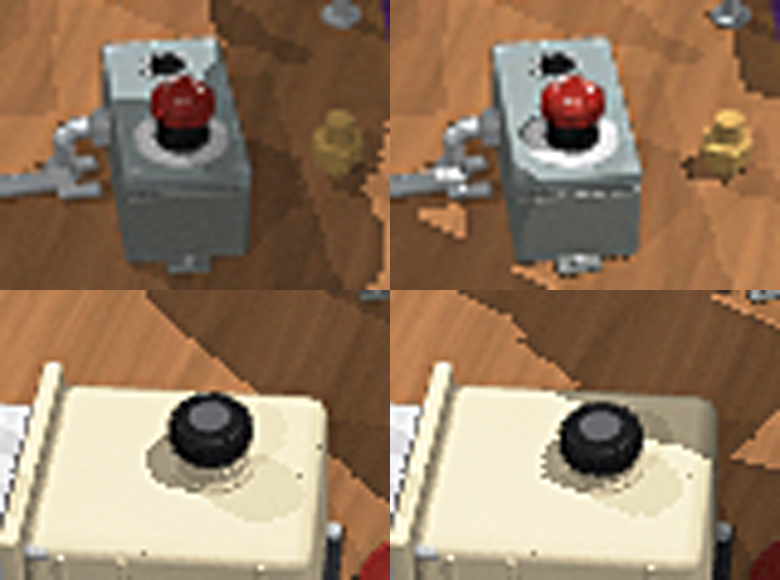

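The stop is back up (row 167.4, against 167.5 at the start), the cap sits lower on its neck, the neighbours in view haven't moved, and the arm is clear. Handing in.

```bash
python3 -c "
from rig import sign_off
print(sign_off())"
```

```text
the job is handed in; nothing more can be done
None
```

I pressed the stop until it latched, pushed the filler cap home against its hard stop, then turned the stop clockwise until it sprang back up; the job was handed in at about 11 s, with the start button and loose things left alone.

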